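# Change the sample on the inclined settling stand

## Robot

A 6-joint arm with a two-finger parallel gripper is mounted at the origin on the work surface. World frame = base frame: x ahead of the robot, y to its left, z up, the work surface at z = 0. Lengths are in m, angles in rad, forces in N, time in s.
With the tool pointing down it reaches from about 0.3 to 0.95 m from the base axis. Payload 3.1 kg.
Tool frame: the origin (TCP) lies at the very end of the fingers, on their centre line; the grasp point (between the pads) lies 19 mm behind it; y points along the fingers, z is the direction in which the jaws open and shut, and the axes are right-handed (so a half turn about y gives the same grasp; the last joint's range is limited). The gripper opens to 85 mm and grips with 20 to 120 N. Pads are 22 mm wide; open, the fingers measure 114 mm over their backs; the gripper's body (76 mm by 85 mm) begins 54 mm behind the grasp point. The pads swing forward as they close: fully open they stand 13 mm farther back than shut.
Start: joints at [1.269, 0.308, 1.634, -0, 1.2, -0.07], TCP at [0.144, 0.608, 0.231] pointing down, gripper open.
Joint ranges: [-3.06, 3.06], [-0.79, 1.96], [0.05, 2.63], [-1.19, 4.34], [0.05, 2.64], [-2.94, 2.94]. Speed limits (rad/s): [2.79, 2.79, 3.14, 3.14, 3.14, 3.14].

## Interface

Orientations are given as a 3x3 rotation matrix whose columns are the frame's x, y, z axes.
In Python, from plant import bot gives the robot as it stands. The module is installed in compiled form; this text tells all that it offers.
- The arm moves only by the shell command python3 -m inch 'ROWS' [FORCE]. ROWS is JSON, a list that holds one entry, the list of rows, each a list of 5 numbers: the shift along the tool's x, y, z in units of 25 mm (1.0 is 25 mm), then the turn about the tool's y in units of 6 degrees (1.0 is 6 degrees), then the gripper's target within -1 to 1 (shut at 1, half-way at 0, fully open at -1). A call has 1 to 10 rows; each row is the pose to reach, as a shift and turn from the pose commanded when the call began, along the tool's axes at that moment; what a row does not reach only later rows make up. A row lasts 1/12 s, in which the tool goes at most 41.7 mm and 7.16 degrees, less where a joint would pass 70% of its speed; a pose out of reach is approached as far as the arm can. A call with a gripper value outside its range is refused whole. The fingers move at their own pace and stop on an object; FORCE is the grip in N (left out, the last holds). Time passes only in rows, so rows that repeat a pose let the fingers close. It gives the time, the measured TCP pose, the force and the opening at its end, in the units of the state.
- bot.get_state(): the state, without advancing time (a new reading comes with each control period).
- bot.read_camera(name): name is "side" or "top"; returns a dict with "color" (384x512x3 uint8, red, green, blue), "intrinsics" (3x3 intrinsics, pixels), "rvec" (rotation vector, rad) and "tvec" (3), from world to camera coordinates, as OpenCV has them. Camera axes: x right, y down, z forward; pixel columns grow to the right and rows downward; lengths in m; the calibration is good to about 2 mm. A picture is of the moment at which its call begins. There is no depth.
- bot.close_job(): hands the job in, once; it reports no verdict.
Trained networks look in the newest picture that a camera, given by its name, has taken for a name from the list of things; names that differ only in an ending like _2 or _b are one class to them, and where a whole thing is asked for, a point or a joint stands for the part that bears it (a point fixed in the world has none). Each returns a list of dicts, best first, with "conf" (0 to 1); they miss things now and then, are a little off and sometimes report something else, mostly with a low value. They report only what shows in the picture. A call takes as long as a camera call. They do not tell look-alikes from the thing itself.
- bot.look_for(camera, query): "position" ([column, row] in pixels, amid what is visible of it).
- bot.place_of(camera, query): "position" ([column, row] in pixels: a listed point, or the origin of a listed thing).
The state is a dict: "time": time; "q": joint angles; "qvel": joint speeds; "joint_efforts": joint torques, N m; "ee_pos": TCP position; "tool_rot": TCP orientation; "contact_force": force on the tool from outside, world axes, zero at the start; "ft_torque": the same for the moment, N m; "finger_gap": finger opening in m.
Only numpy, scipy, OpenCV 4.12 (cv2) and the standard library are available. Lean on these libraries where they do the work, as an engineer would, in place of code of your own. Each camera call takes 0.05 s, during which the arm holds its last target.

## Task

The short tube lying on the inclined stand is finished: put it back upright in a free hole of the tube rack, fully down. Then take the one tall tube out of the rack and lay it in the stand's sloping groove instead, cap up and with its foot resting on the ledge. Leave the two other short tubes in their holes and everything else on the bench where it is.

Things in the scene. Friction and masses are not known exactly. Their poses are not given: they have to be found in the camera images.
- rack: aluminium tube block, 60 x 250 x 56 mm, fixed, with one row of five identical round blind holes along its y axis, 46 mm apart, 19 mm wide, 46 mm deep (hole floor 10 mm above the table), mouths chamfered 2 mm. Origin at the centre of the underside, z up. Two holes are empty at the start
- rack_hole0 (a point): centre of the mouth of rack hole 0 (56 mm above the table), at y = -92 mm in the rack's frame
- rack_hole1 (a point): centre of the mouth of rack hole 1 (56 mm above the table), at y = -46 mm in the rack's frame
- rack_hole2 (a point): centre of the mouth of rack hole 2 (56 mm above the table), at y = 0 mm in the rack's frame
- rack_hole3 (a point): centre of the mouth of rack hole 3 (56 mm above the table), at y = 46 mm in the rack's frame
- rack_hole4 (a point): centre of the mouth of rack hole 4 (56 mm above the table), at y = 92 mm in the rack's frame
- stand: grey inclined settling stand, fixed: base plate 130 x 90 x 10 mm, carrying the sloping cradle. Origin on the table under the cradle's foot point, z up; the cradle leans to the stand's -x
- cradle: the stand's sloping cradle: open V-groove 82 mm long with a flat ledge (34 x 34 mm) at its lower end. Origin on the ledge, 40 mm above the table, where the centre of a tube's foot rests; z is the axis of a 17 mm tube lying in it, up the groove, 30 degrees from vertical towards the stand's -x (to the robot). Walls on its -x side, reaching 15 mm to either side (y); open to +x and at the top
- tube_done: short closed sample tube, 115 mm long: white round body 17 mm in diameter, tapering over the last 9 mm to a flat foot 10 mm in diameter, with a blue ribbed screw cap (22 mm in diameter, 22 mm high) at the top; about 30 g. Origin at the centre of the foot, z along the tube to the cap. At the start it lies in the stand's cradle, foot on the ledge, cap up
- tube_tall: the only tall sample tube, 145 mm long, otherwise like the short ones: white round body 17 mm in diameter, tapering over the last 9 mm to a flat foot 10 mm in diameter, blue ribbed screw cap 22 mm in diameter and 22 mm high; about 30 g. Origin at the centre of the foot, z along the tube to the cap. At the start it stands in a hole of the rack
- tube_b: short closed sample tube, 115 mm long: white round body 17 mm in diameter, tapering over the last 9 mm to a flat foot 10 mm in diameter, with a blue ribbed screw cap (22 mm in diameter, 22 mm high) at the top; about 30 g. Origin at the centre of the foot, z along the tube to the cap. It stands in a rack hole and stays there
- tube_c: short closed sample tube, 115 mm long: white round body 17 mm in diameter, tapering over the last 9 mm to a flat foot 10 mm in diameter, with a blue ribbed screw cap (22 mm in diameter, 22 mm high) at the top; about 30 g. Origin at the centre of the foot, z along the tube to the cap. It stands in a rack hole and stays there
- bottle: bystander: closed reagent bottle, 60 mm in diameter, 130 mm high; origin at the centre of its underside, z up
- beaker: bystander: small empty glass beaker, 56 mm in diameter, 65 mm high; origin at the centre of its underside, z up
- tip_box: bystander: pipette tip box with a red lid, 85 x 120 x 58 mm; origin at the centre of its underside
Not all that is in view belongs to the job. What is shaped like the tube_done but red is not meant.

How it is judged:
On the way, in this order (a step that is already met when the one before it is completed fails the run):
1. the finished short tube from the stand is fully down in a rack hole ((horizontal distance between tube_done and rack_hole0 below 0.005 m or horizontal distance between tube_done and rack_hole1 below 0.005 m or horizontal distance between tube_done and rack_hole2 below 0.005 m or horizontal distance between tube_done and rack_hole3 below 0.005 m or horizontal distance between tube_done and rack_hole4 below 0.005 m) and height (world z) of tube_done below 0.015 m and angle between tube_done's own z axis and vertical below 0.1 rad), for 0.2 s.
2. the tall tube lies in the stand's groove, foot on the ledge (x of tube_tall in the frame of cradle between -0.005 and 0.006 m and y of tube_tall in the frame of cradle between -0.005 and 0.005 m and z of tube_tall in the frame of cradle between -0.004 and 0.006 m and angle between the z axis of tube_tall and the z axis of cradle, either way round below 0.12 rad), for 0.2 s.
At the end, for the whole second after the job is handed in: Finished short tube upright (0.1 rad) in any rack hole, foot within 5 mm of its floor and axis; tall tube in the groove, axis within 0.12 rad, foot within 5 mm of the foot point (6 mm above or outward); both at rest. Other tubes, bottle, beaker, tip box upright, within 20 mm of their start (all of step 1 and all of step 2 and distance of each of tube_b, tube_c, bottle, beaker, tip_box from where it was at the start of the episode below 0.02 m and angle between each of tube_b, tube_c, bottle, beaker's own z axis and vertical below 0.12 rad and linear speed of each of tube_done, tube_tall below 0.02 m/s); the robot touches nothing.
It fails at once if one of the two other short tubes is moved more than 20 mm (lifted out of its hole) (distance of any of tube_b, tube_c from where it was at the start of the episode above 0.02 m).
It fails at once if the bottle, beaker or tip box is pushed more than 30 mm (distance of any of bottle, beaker, tip_box from where it was at the start of the episode above 0.03 m).
It also fails if it takes over 54 s, if anything falls off the work surface, if the arm or the gripper's body presses on something with over 40 N, if the wrist force passes 120 N, or if a joint passes its speed limit or range.

## Working session

There is one attempt and no reset: what is moved stays moved. The work goes in short steps, Python scripts to look and compute and a shell command to move; the robot and the scene stay as the last step left them, time stands still between calls to the robot, and variables do not carry over. Pictures are saved under pics/ and viewed, and the job is handed in when it is done.

```bash
mkdir -p pics; python3 - <<'E'
from plant import bot
import cv2,numpy as np
for n in("side","top"):
    c=bot.read_camera(n); cv2.imwrite(f"pics/{n}0.png",c["color"][:,:,::-1])
    R=cv2.Rodrigues(np.array(c["rvec"]))[0]; print(n,c["intrinsics"],-R.T@np.array(c["tvec"]).ravel(), R)
    for q in("rack","rack_hole0","rack_hole1","rack_hole2","rack_hole3","rack_hole4","stand","cradle","tube_done","tube_tall","bottle","beaker","tip_box"):
        print(q,[(np.round(d["position"],1).tolist(),round(d["conf"],2)) for d in bot.place_of(n,q)], end=' ')
        if 'hole' not in q and q!='cradle': print('look',[(np.round(d["position"],1).tolist(),round(d["conf"],2)) for d in bot.look_for(n,q)])
        else: print()
s=bot.get_state();print({k:np.round(v,3).tolist() for k,v in s.items()})
E
```

```text
side [[450.77296259   0.         258.83059444]
 [  0.         450.77296259 180.48436196]
 [  0.           0.           1.        ]] [ 0.18510546 -0.66697385  0.59249608] [[ 0.86733408 -0.49727783  0.02112709]
 [-0.24689056 -0.46669872 -0.84925694]
 [ 0.43217664  0.73137341 -0.52755691]]
rack [([302.5, 271.2], 0.98)] look [([308.8, 265.2], 0.61)]
rack_hole0 [([346.7, 272.4], 0.93), ([268.0, 222.5], 0.93), ([282.9, 234.9], 0.79), ([321.7, 260.2], 0.75), ([304.0, 243.9], 0.67)] 
rack_hole1 [([346.7, 272.4], 0.93), ([268.0, 222.5], 0.93), ([282.9, 234.9], 0.79), ([321.7, 260.2], 0.75), ([304.0, 243.9], 0.67)] 
rack_hole2 [([346.7, 272.4], 0.93), ([268.0, 222.5], 0.93), ([282.9, 234.9], 0.79), ([321.7, 260.2], 0.75), ([304.0, 243.9], 0.67)] 
rack_hole3 [([346.7, 272.4], 0.93), ([268.0, 222.5], 0.93), ([282.9, 234.9], 0.79), ([321.7, 260.2], 0.75), ([304.0, 243.9], 0.67)] 
rack_hole4 [([346.7, 272.4], 0.93), ([268.0, 222.5], 0.93), ([282.9, 234.9], 0.79), ([321.7, 260.2], 0.75), ([304.0, 243.9], 0.67)] 
stand [([213.6, 189.2], 0.8)] look [([201.5, 185.4], 0.77)]
cradle [([210.9, 174.6], 0.
[... 1537 characters left out ...]
49.2, 207.2], 0.6), ([198.7, 236.1], 0.52)]
tube_tall [([344.4, 206.7], 0.55), ([205.6, 217.9], 0.54)] look []
bottle [([252.0, 134.1], 0.56)] look [([250.1, 131.2], 0.82)]
beaker [([271.6, 283.8], 0.62)] look [([269.9, 285.4], 0.72)]
tip_box [([376.1, 130.8], 0.94), ([310.3, 214.6], 0.74)] look [([382.7, 126.2], 0.69)]
{'time': 2.1, 'q': [1.269, 0.308, 1.634, -0.0, 1.2, -0.07], 'qvel': [0.0, -0.001, -0.002, -0.0, -0.001, 0.0], 'joint_efforts': [0.001, -41.528, -27.707, -0.0, 0.001, -0.0], 'ee_pos': [0.144, 0.608, 0.231], 'tool_rot': [[0.973, 0.0, 0.23], [-0.23, 0.0, 0.973], [0.0, -1.0, 0.0]], 'contact_force': [-0.709, 0.295, 0.331], 'ft_torque': [0.034, -0.013, -0.002], 'finger_gap': 0.085}
```

View pics/side0.png

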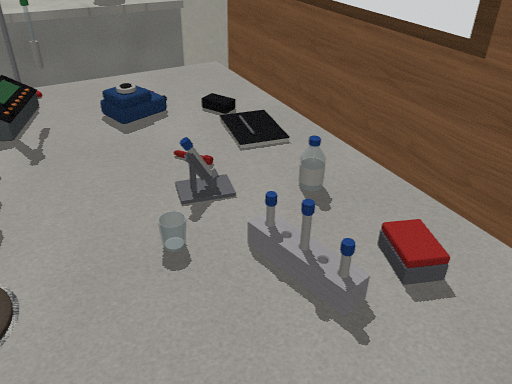

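View pics/top0.png

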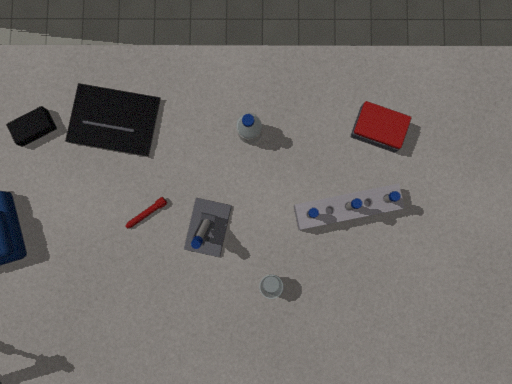

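```bash
python3 - <<'E'
import cv2
a=cv2.imread('pics/side0.png')[110:300,130:370]; cv2.imwrite('pics/side0c.png',cv2.resize(a,(756,598),interpolation=2))
a=cv2.imread('pics/top0.png')[160:270,100:300]; cv2.imwrite('pics/top0c.png',cv2.resize(a,(800,440),interpolation=2))
a=cv2.imread('pics/top0.png')[150:260,270:430]; cv2.imwrite('pics/top0d.png',cv2.resize(a,(800,550),interpolation=2))
E
```

```text
(no output)
```

View pics/side0c.png

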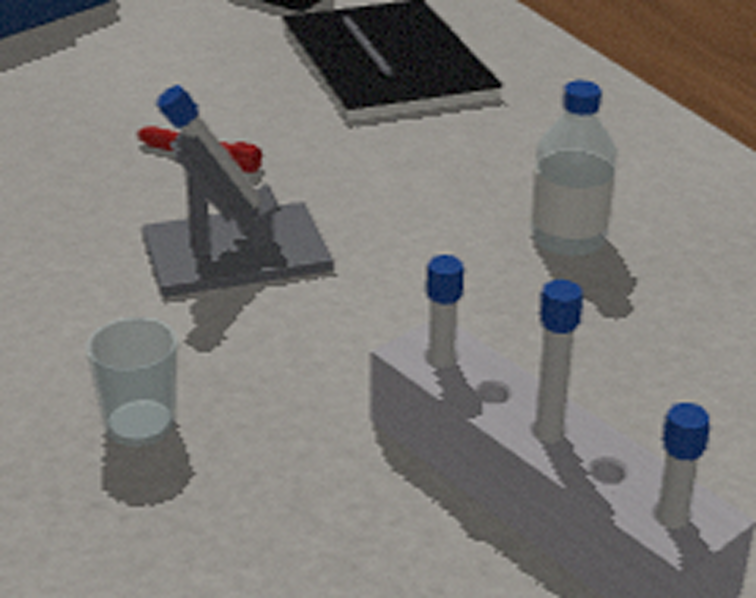

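View pics/top0c.png

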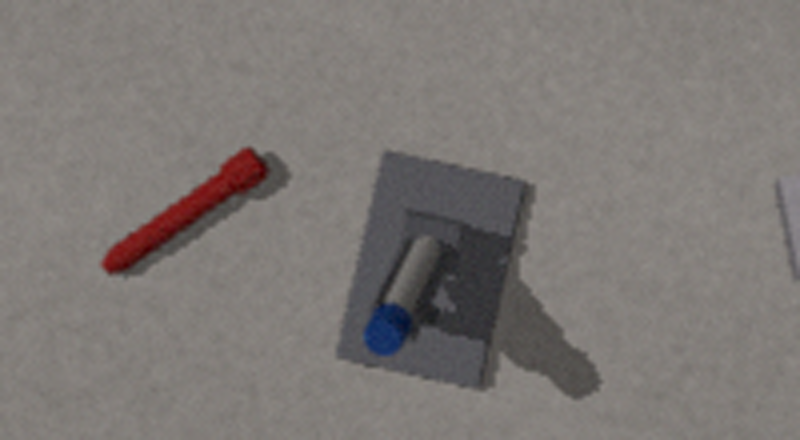

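View pics/top0d.png

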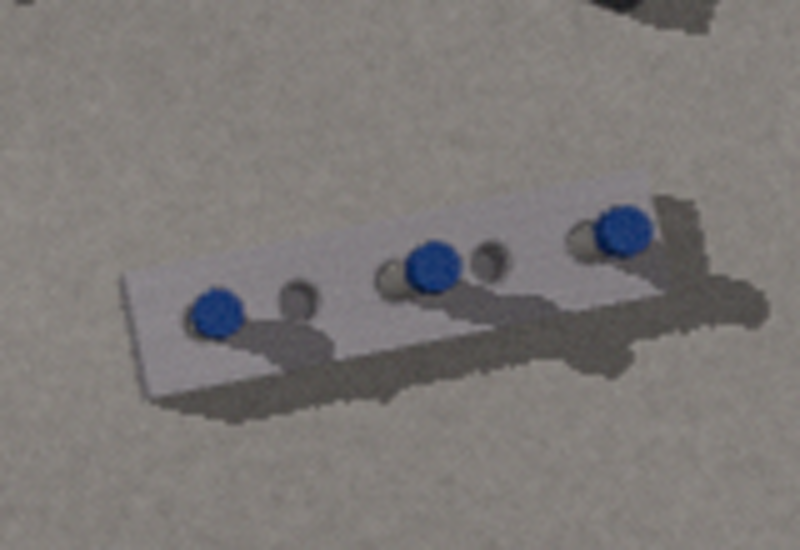

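```bash
cat > h.py <<'E'
import numpy as np,cv2
from scipy.optimize import least_squares
from plant import bot
def cam(n):
    c=bot.read_camera(n); c['P']=lambda X:cv2.projectPoints(np.array(X,float).reshape(-1,3),np.array(c['rvec'],float),np.array(c['tvec'],float),c['intrinsics'],None)[0].reshape(-1,2)
    return c
def onplane(c,uv,z):
    R=cv2.Rodrigues(np.array(c['rvec'],float))[0];C=-R.T@np.array(c['tvec'],float).ravel()
    uv=np.array(uv,float).reshape(-1,2);r=np.c_[uv,np.ones(len(uv))]@np.linalg.inv(c['intrinsics']).T@R
    return C+r*((z-C[2])/r[:,2])[:,None]
def tri(cs,uvs,x0=(.5,0,.1)):
    f=lambda X:np.concatenate([c['P'](X)[0]-u for c,u in zip(cs,uvs)])
    r=least_squares(f,x0);return r.x,np.abs(r.fun).max()
def blobs(c):
    hsv=cv2.cvtColor(c['color'],cv2.COLOR_RGB2HSV)
    m=cv2.inRange(hsv,(105,130,50),(130,255,255))
    n,l,s,ce=cv2.connectedComponentsWithStats(m)
    return [(np.round(ce[i],1).tolist(),s[i,4]) for i in range(1,n) if 15<s[i,4]<400]
E
python3 - <<'E'
from h import *
S=cam('side');T=cam('top')
print('blobs S',blobs(S));print('T',blobs(T))
p=onplane(T,[[196.25,198],[232,205.25],[221.5,257],[184.5,249]],.01);print('plate',p.round(4),p.mean(0),[np.linalg.norm(p[i]-p[i-1]) for i in range(4)])
print('stand o',onplane(T,[206.6,223.4],0),onplane(S,[213.6,189.2],0));print('cradle',onplane(T,[205.2,217.5],.04),onplane(S,[210.9,174.6],.04))
ht=np.array([[384.6,198.9],[368.8,203.7],[347.4,206.9],[333.0,211.9],[309.5,219.9]])
hs=np.array([[346.7,272.4],[321.7,260.2],[304,243.9],[282.9,234.9],[268,222.5]])
k=np.arange(2,-3,-1)*.046
def H(v): return np.c_[v[0]-k*np.sin(v[2]),v[1]+k*np.cos(v[2]),0*k+.056]
for s in (1,-1):
    r=least_squares(lambda v:np.r_[(T['P'](H(v))-ht).ravel(),(S['P'](H(v))-hs).ravel()],[.5,-.2,s*.2+ (0 if s==1 else np.pi)],loss='soft_l1');print(r.cost,r.x)
    print(H(r.x).round(4));print((T['P'](H(r.x))-ht).round(1).tolist(),(S['P'](H(r.x))-hs).round(1).tolist())
E
```

```text
blobs S [([186.0, 143.3], np.int32(102)), ([314.5, 140.5], np.int32(96)), ([271.0, 198.3], np.int32(148)), ([307.8, 206.7], np.int32(184)), ([347.5, 246.6], np.int32(209))]
T [([247.5, 119.6], np.int32(114)), ([2.7, 203.1], np.int32(115)), ([394.1, 196.0], np.int32(84)), ([356.0, 203.2], np.int32(81)), ([313.1, 212.5], np.int32(74)), ([2.4, 242.5], np.int32(167)), ([196.3, 242.0], np.int32(109))]
plate [[0.6024 0.2069 0.01  ]
 [0.5853 0.1189 0.01  ]
 [0.4596 0.1425 0.01  ]
 [0.478  0.2327 0.01  ]] [0.53132557 0.17526152 0.01      ] [np.float64(0.1270970367086971), np.float64(0.08963034987915673), np.float64(0.12795439055707375), np.float64(0.09208146541987827)]
stand o [[0.5407926  0.18150742 0.        ]] [[0.55439999 0.17088666 0.        ]]
cradle [[0.55350031 0.18008405 0.04      ]] [[0.55062918 0.17483431 0.04      ]]
18.914242539195364 [ 0.58034388 -0.15904364 -2.89634872]
[[ 0.6027 -0.2483  0.056 ]
 [ 0.5915 -0.2037  0.056 ]
 [ 0.5803 -0.159   0.056 ]
 [ 0.5692 -0.1144  0.056 ]
 [ 0.558  -0.0698  0.056 ]]
[[2.6, -1.2], [-0.7, -1.4], [1.7, 0.0], [-2.9, -0.4], [1.5, -3.8]] [[-4.3, 0.1], [-0.3, -1.1], [-2.1, 2.7], [0.8, -0.0], [-1.4, 1.4]]
18.914242539196177 [ 0.58034388 -0.15904364  3.38683662]
[[ 0.6027 -0.2483  0.056 ]
 [ 0.5915 -0.2037  0.056 ]
 [ 0.5803 -0.159   0.056 ]
 [ 0.5692 -0.1144  0.056 ]
 [ 0.558  -0.0698  0.056 ]]
[[2.6, -1.2], [-0.7, -1.4], [1.7, 0.0], [-2.9, -0.4], [1.5, -3.8]] [[-4.3, 0.1], [-0.3, -1.1], [-2.1, 2.7], [0.8, -0.0], [-1.4, 1.4]]
```

```bash
cat >> h.py <<'E'
def capc(c,base,ax,l0,l1,r=.011):
    ax=np.array(ax,float)/np.linalg.norm(ax);u=np.cross(ax,[0.3,1,.2]);u/=np.linalg.norm(u);w=np.cross(ax,u)
    t=np.linspace(0,2*np.pi,33)[:-1]
    ring=np.cos(t)[:,None]*u*r+np.sin(t)[:,None]*w*r
    P=c['P'](np.r_[base+ax*l0+ring,base+ax*l1+ring]).astype(np.float32)
    m=cv2.moments(cv2.convexHull(P));return np.array([m['m10'],m['m01']])/m['m00']
E
python3 - <<'E'
from h import *
S=cam('side');T=cam('top')
k=np.array([2,1,0,-1,-2])*.046
def H(v,z=.056): return np.c_[v[0]-k*np.sin(v[2]),v[1]+k*np.cos(v[2]),0*k+z]
cT=[[313.1,212.5],[356,203.2],[394.1,196]];cS=[[271,198.3],[307.8,206.7],[347.5,246.6]]
hT=np.array([[329.4,209.8],[367.6,202]]);hS=np.array([[286.5,233.8],[322.4,258.9]])
# order: k=+2 -> most +y (left in top)
def f(v):
    h=H(v);g=H(v,.01);o=[]
    for i,j,l in((0,0,.115),(1,2,.145),(2,4,.115)):
        o+=[capc(T,g[j],[0,0,1],l-.022,l)-cT[i],capc(S,g[j],[0,0,1],l-.022,l)-cS[i]]
    o+=list(T['P'](h[[1,3]])-hT)+list(S['P'](h[[1,3]])-hS)
    return np.concatenate(o)
r=least_squares(f,[.58,-.16,.24]);print(r.x);print(H(r.x).round(4));print(r.fun.reshape(-1,2).round(1).tolist())
plT=np.array([[196.25,198],[232,205.25],[221.5,257],[184.5,249]])
# stand: v = foot x,y,yaw, plate offset ox
def P(v):
    x,y,a=v[:3];ex=np.array([np.cos(a),np.sin(a),0]);ey=np.array([-ex[1],ex[0],0]);o=np.array([x,y,0.])
    return o,ex,ey
def g(v,full=True):
    o,ex,ey=P(v)
    pl=[o+ex*(v[3]+sx*.065)+ey*sy*.045+[0,0,.01] for sx,sy in((1,1),(1,-1),(-1,-1),(-1,1))]
    ax=-ex*.5+np.array([0,0,np.cos(np.pi/6)]);b=o+[0,0,.04]
    return np.concatenate([(T['P'](pl)-plT).ravel(),2*(capc(T,b,ax,.093,.115)-[196.3,242]),2*(capc(S,b,ax,.093,.115)-[186,143.3])])
r=least_squares(g,[.55,.18,-.19,-.02]);print(r.x);print(r.fun.reshape(-1,2).round(1).tolist())
o,ex,ey=P(r.x);ax=-ex*.5+np.array([0,0,np.cos(np.pi/6)]);print('capcentre',o+[0,0,.04]+ax*.104)
print(tri([T,S],[[196.3,242],[186,143.3]]))
# overlay
for n,c in(('T',T),('S',S)):
    im=c['color'][:,:,::-1].copy();im=cv2.resize(im,None,fx=3,fy=3,interpolation=2)
    b=o+[0,0,.04];q=(c['P']([b,b+ax*.115])*3+1).astype(int);cv2.line(im,tuple(map(int,q[0])),tuple(map(int,q[1])),(0,255,0),1)
    x0,y0=(500,540) if n=='T' else (450,360)
    cv2.imwrite(f'pics/ov{n}.png',im[y0:y0+280,x0:x0+360])
E
```

```text
[ 0.58378161 -0.15908075  0.20960694]
[[ 0.5646 -0.0691  0.056 ]
 [ 0.5742 -0.1141  0.056 ]
 [ 0.5838 -0.1591  0.056 ]
 [ 0.5934 -0.2041  0.056 ]
 [ 0.6029 -0.2491  0.056 ]]
[[0.0, -0.6], [-0.7, -0.1], [0.2, -0.6], [-0.6, 0.0], [0.0, -0.7], [-0.5, -0.1], [0.5, -0.4], [0.7, -0.5], [-0.7, 0.2], [0.0, -0.0]]
[ 0.54762889  0.17455125 -0.18889332 -0.01610783]
[[-1.1, -0.7], [-0.9, -0.8], [-1.3, 0.0], [-0.5, 0.6], [2.2, -0.4], [-1.1, 1.0]]
capcentre [0.49655384 0.18431539 0.13006664]
(array([0.49719479, 0.1862981 , 0.13025804]), np.float64(0.6173807332322099))
```

View pics/ovT.png

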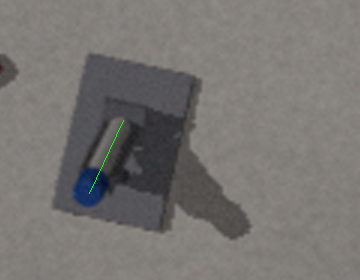

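View pics/ovS.png

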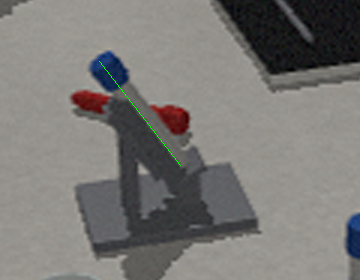

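Candidates for the tube to take: the blue-capped tube on the stand (top 199,236; side 203,157), the red look-alike on the table (top 147,213), and the rack tubes (top 313,213; 356,203; 394,196). By the description I want the one on the stand. The crop confirms it: white body, blue cap, lying in the groove. The tall tube is the middle one in the rack.

```bash
cat > go.py <<'E'
import sys,numpy as np
from plant import bot
x,y,z,a=map(float,sys.argv[1:5]) # tcp target, yaw of tool x
s=bot.get_state();R=np.array(s['tool_rot']);d=R.T@(np.array([x,y,z])-s['ee_pos'])/.025
y0=np.arctan2(R[1,0],R[0,0]);t=-np.degrees((a-y0+np.pi)%(2*np.pi)-np.pi)/6
print('units',d.round(2),'turn',round(t,2),'t',s['time'],'pos',np.round(s['ee_pos'],4),'gap',round(s['finger_gap'],4),'F',np.round(s['contact_force'],1))
E
python3 go.py .4965 .186 .20 -.2
```

```text
units [ 17.62   1.25 -13.2 ] turn -0.3 t 2.3 pos [0.1436 0.6083 0.2313] gap 0.0853 F [-0.2  0.1 -0. ]
```

```bash
python3 -m inch '[[[1.3,0,-1,-0.3,-0.2],[2.6,0,-2,-0.3,-0.2],[3.9,0,-2.9,-0.3,-0.2],[5.2,0,-3.9,-0.3,-0.2],[6.5,0,-4.9,-0.3,-0.2],[7.8,0,-5.8,-0.3,-0.2],[9.1,0,-6.8,-0.3,-0.2],[10.4,0,-7.8,-0.3,-0.2],[11.7,0,-8.8,-0.3,-0.2],[13,0,-9.7,-0.3,-0.2]]]' 20
python3 go.py .4965 .186 .20 -.2
```

```text
time: 3.13
ee_pos: [0.405, 0.2957, 0.2316]
tool_rot: [[0.98, 0.0, 0.199], [-0.199, 0.0, 0.98], [0.0, -1.0, 0.0]]
contact_force: [1.4, 1.3, -0.6]
finger_gap: 0.051
units [ 4.46  1.26 -3.57] turn -0.0 t 3.1333 pos [0.405  0.2957 0.2316] gap 0.051 F [ 1.4  1.3 -0.6]
```

```bash
python3 -m inch '[[[1.2,0.4,-0.9,0,-0.2],[2.4,0.8,-1.8,0,-0.2],[3.5,1.2,-2.7,0,-0.2],[4.4,1.2,-3.5,0,-0.2],[4.4,1.2,-3.5,0,-0.2],[4.4,1.2,-3.5,0,-0.2]]]' 20
python3 go.py .4965 .186 .116 -.2
```

```text
time: 3.63
ee_pos: [0.4954, 0.1887, 0.2012]
tool_rot: [[0.979, -0.0, 0.202], [-0.202, 0.0, 0.979], [-0.0, -1.0, 0.0]]
contact_force: [0.3, 0.4, 0.5]
finger_gap: 0.051
units [ 0.07  3.41 -0.1 ] turn -0.04 t 3.6333 pos [0.4954 0.1887 0.2012] gap 0.051 F [0.3 0.4 0.5]
```

```bash
python3 - <<'E'
from h import *
for n in('side','top'):
    c=cam(n);a=c['color'][100:260,130:290,::-1] if n=='side' else c['color'][160:290,120:280,::-1]
    cv2.imwrite(f'pics/a_{n}.png',cv2.resize(a,None,fx=3.5,fy=3.5,interpolation=2))
E
```

```text
(no output)
```

View pics/a_side.png

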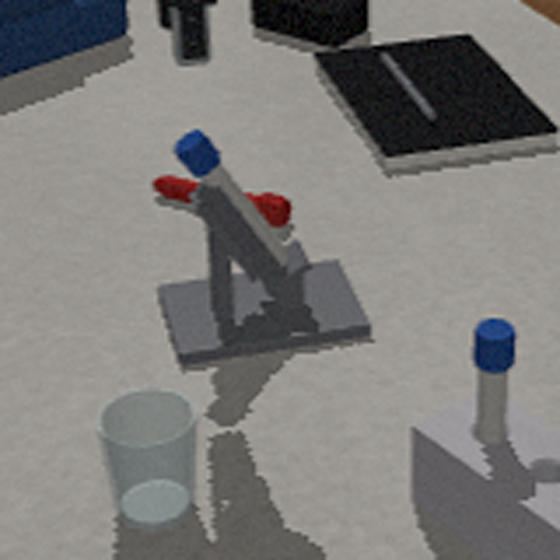

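View pics/a_top.png

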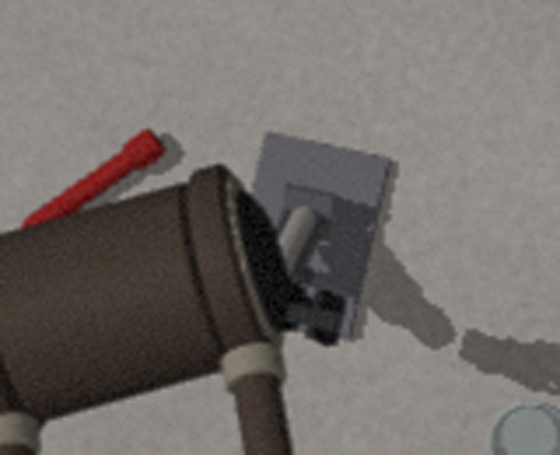

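The fingertips stand just above the cap (side crop 190,55 above the cap at 198,152), so I'll go down and close.

```bash
python3 -m inch '[[[0,0.8,-0.1,0,-0.2],[0,1.6,-0.1,0,-0.2],[0,2.4,-0.1,0,-0.2],[0,3.0,-0.1,0,-0.2],[0,3.4,-0.1,0,-0.2],[0,3.4,-0.1,0,-0.2],[0,3.4,-0.1,0,-0.2]]]' 20
python3 go.py .4965 .186 .116 -.2; python3 - <<'E'
from h import *
c=cam('side');a=c['color'][100:260,130:290,::-1]
cv2.imwrite(f'pics/b_side.png',cv2.resize(a,None,fx=3.5,fy=3.5,interpolation=2))
E
```

```text
time: 4.32
ee_pos: [0.4935, 0.1884, 0.1162]
tool_rot: [[0.98, -0.001, 0.198], [-0.198, -0.0, 0.98], [-0.001, -1.0, -0.0]]
contact_force: [0.2, 0.8, 0.3]
finger_gap: 0.051
units [ 0.14  0.01 -0.07] turn 0.01 t 4.3167 pos [0.4935 0.1884 0.1162] gap 0.051 F [0.2 0.8 0.3]
```

View pics/b_side.png

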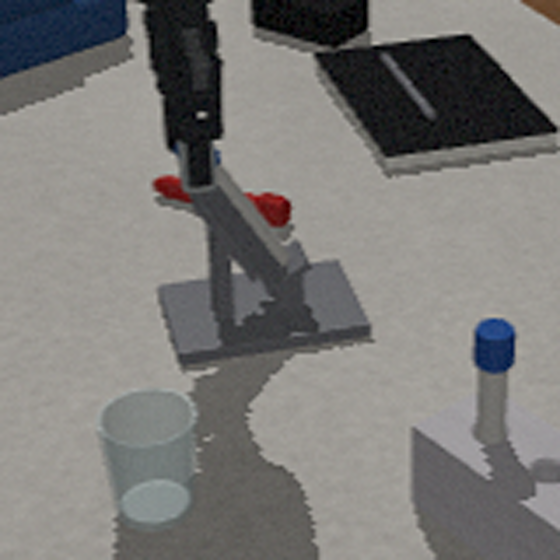

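The cap shows on both sides of the near finger (crop 180,155 and 215,158), so it is centred. Closing now.

```bash
python3 -m inch '[[[0.1,0,0,0,0.2],[0.1,0,0,0,1],[0.1,0,0,0,1],[0.1,0,0,0,1],[0.1,0,0,0,1],[0.1,0,0,0,1],[0.1,0,0,0,1]]]' 20
python3 go.py .4965 .186 .116 -.2
```

```text
time: 4.95
ee_pos: [0.4977, 0.1872, 0.1176]
tool_rot: [[0.98, 0.002, 0.199], [-0.199, 0.001, 0.98], [0.002, -1.0, 0.001]]
contact_force: [0.2, -0.7, 5.6]
finger_gap: 0.0212
units [-0.04  0.07 -0.06] turn -0.01 t 4.95 pos [0.4977 0.1872 0.1176] gap 0.0212 F [ 0.2 -0.7  5.6]
```

```bash
python3 -m inch '[[[0,-0.4,0,0,1],[0,-1,0,0,1],[0,-2,0,0,1],[0,-3,0,0,1],[0,-4,0,0,1],[0,-5,0,0,1],[0,-5.4,0,0,1],[0,-5.4,0,0,1]]]' 20
python3 go.py .5233 -.1249 .25 .21; python3 - <<'E'
from h import *
for n in('side','top'):
    c=cam(n);a=c['color'][50:230,120:300,::-1] if n=='side' else c['color'][160:290,120:280,::-1]
    cv2.imwrite(f'pics/c_{n}.png',cv2.resize(a,None,fx=3.2,fy=3.2,interpolation=2))
E
```

```text
time: 5.62
ee_pos: [0.4984, 0.1876, 0.2546]
tool_rot: [[0.98, 0.006, 0.199], [-0.199, 0.002, 0.98], [0.006, -1.0, 0.003]]
contact_force: [0.1, 0.3, 0.1]
finger_gap: 0.021
units [  3.46   0.17 -12.05] turn -3.92 t 5.6167 pos [0.4984 0.1876 0.2546] gap 0.021 F [0.1 0.3 0.1]
```

View pics/c_side.png

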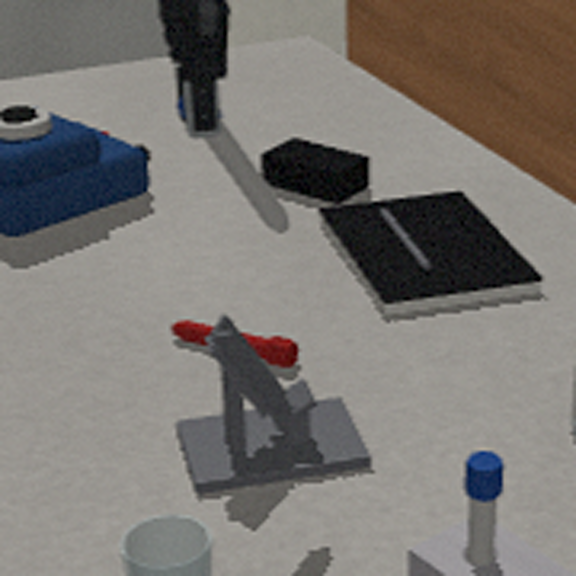

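View pics/c_top.png

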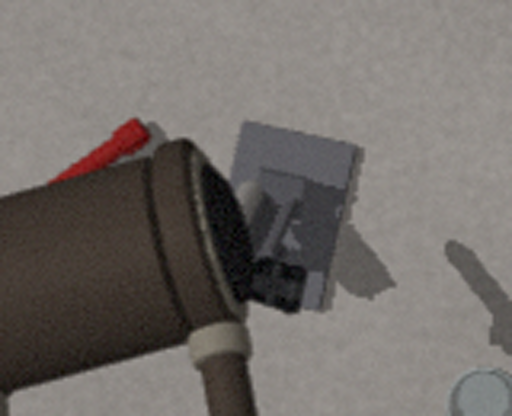

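```bash
python3 -m inch '[[[0.3,0,-1.3,-0.5,1],[0.8,0,-2.8,-1,1],[1.2,0,-4.3,-1.6,1],[1.6,0,-5.8,-2.2,1],[2.1,0,-7.3,-2.8,1],[2.5,0,-8.8,-3.4,1],[2.9,0,-10.2,-3.9,1],[3.3,0,-11.3,-3.9,1],[3.4,0,-12,-3.9,1],[3.4,0,-12,-3.9,1]]]' 20
python3 go.py .5233 -.1249 .25 .21; python3 - <<'E'
from h import *
for n in('side','top'):
    c=cam(n);a=c['color'][110:300,220:400,::-1] if n=='side' else c['color'][130:280,260:420,::-1]
    cv2.imwrite(f'pics/d_{n}.png',cv2.resize(a,None,fx=3.1,fy=3.1,interpolation=2))
E
```

```text
time: 6.55
ee_pos: [0.5185, -0.1271, 0.2484]
tool_rot: [[0.979, -0.005, -0.202], [0.202, -0.0, 0.979], [-0.005, -1.0, 0.001]]
contact_force: [-0.7, -0.3, 0.2]
finger_gap: 0.0211
units [ 0.21 -0.06  0.05] turn -0.06 t 6.55 pos [ 0.5185 -0.1271  0.2484] gap 0.0211 F [-0.7 -0.3  0.2]
```

View pics/d_side.png

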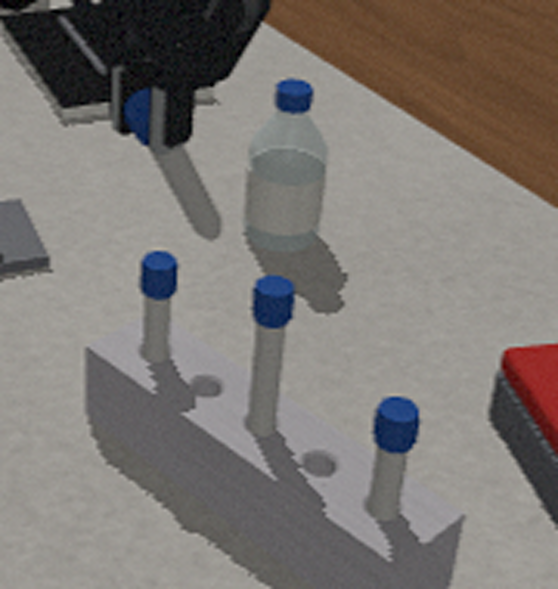

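View pics/d_top.png

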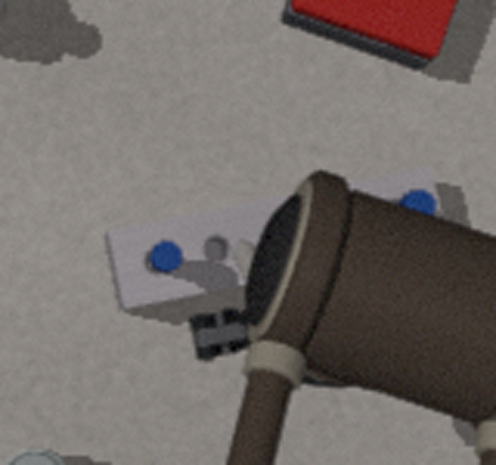

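```bash
python3 - <<'E'
from h import *
S=cam('side');T=cam('top')
p=[.5692,-.1166,.1708];print(S['P'](p),T['P'](p))
print(tri([S,T],[[287.2,184.5],[336.3,208.4]],p))
h=[[.5742,-.1141,.056]];print(S['P'](h),T['P'](h))
E
```

```text
[[287.63261099 184.15453692]] [[338.28306883 208.37304155]]
(array([ 0.56998707, -0.11325807,  0.16791737]), np.float64(0.32442583927070245))
[[285.81144013 233.980738  ]] [[329.9039927  209.38312405]]
```

```bash
python3 -m inch '[[[0.3,0.8,0,0,1],[0.3,1.8,0,0,1],[0.3,2.8,0,0,1],[0.3,3.6,0,0,1],[0.3,4.1,0,0,1],[0.3,4.2,0,0,1],[0.3,4.2,0,0,1]]]' 20
python3 go.py .5233 -.1249 .25 .21; python3 - <<'E'
from h import *
for n in('side','top'):
    c=cam(n);a=c['color'][150:290,240:370,::-1] if n=='side' else c['color'][170:250,290:400,::-1]
    cv2.imwrite(f'pics/e_{n}.png',cv2.resize(a,None,fx=4,fy=4,interpolation=2))
E
```

```text
time: 7.33
ee_pos: [0.5268, -0.1213, 0.1453]
tool_rot: [[0.978, -0.002, -0.208], [0.208, 0.001, 0.978], [-0.002, -1.0, 0.001]]
contact_force: [0.1, 0.4, 0.8]
finger_gap: 0.021
units [-0.18 -4.19 -0.11] turn -0.01 t 7.3333 pos [ 0.5268 -0.1213  0.1453] gap 0.021 F [0.1 0.4 0.8]
```

View pics/e_side.png

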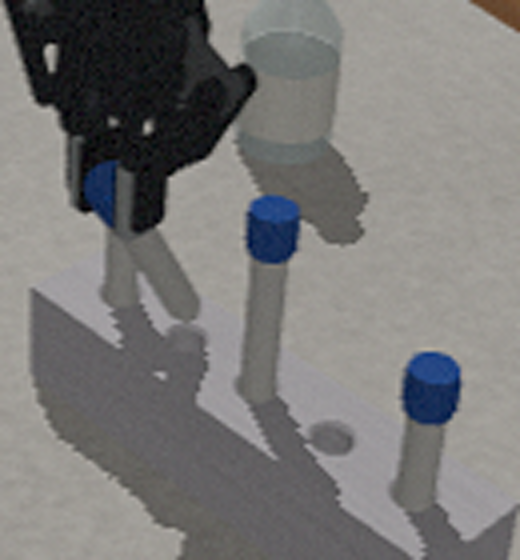

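View pics/e_top.png

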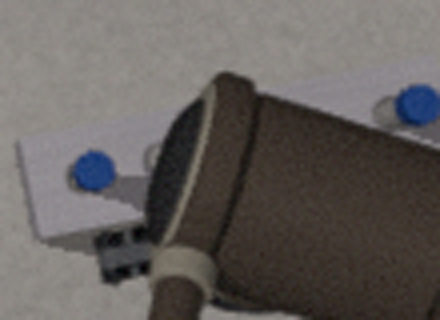

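```bash
python3 - <<'E'
from h import *
S=cam('side');T=cam('top')
p=[.5777,-.1105,.068];print(S['P'](p),T['P'](p))
print(tri([S,T],[[285.2,227],[328.5,208.5]],p))
h=[[.5742,-.1141,.056]];print(S['P'](h),T['P'](h))
print(np.array([blobs(S)])[:0] if 0 else blobs(S))
E
python3 go.py .5233 -.1249 .25 .21
```

```text
[[286.67234388 227.39052109]] [[329.02098051 207.54113948]]
(array([ 0.57531102, -0.10911588,  0.06887   ]), np.float64(0.041330358826883185))
[[285.81144013 233.980738  ]] [[329.9039927  209.38312405]]
[([314.6, 140.5], np.int32(97)), ([266.2, 196.0], np.int32(95)), ([307.7, 206.7], np.int32(183)), ([347.5, 246.5], np.int32(209))]
units [-0.22 -4.08 -0.05] turn -0.02 t 7.5333 pos [ 0.5289 -0.1226  0.148 ] gap 0.0213 F [-0.4 -0.6 -0.7]
```

```bash
python3 -m inch '[[[-0.05,0.1,-0.12,0,1],[-0.05,0.3,-0.12,0,1],[-0.05,0.5,-0.12,0,1],[-0.05,0.7,-0.12,0,1],[-0.05,0.85,-0.12,0,1],[-0.05,0.85,-0.12,0,1]]]' 20
python3 go.py .5233 -.1249 .25 .21; python3 - <<'E'
from h import *
for n in('side',):
    c=cam(n);a=c['color'][150:290,240:370,::-1] if n=='side' else c['color'][170:250,290:400,::-1]
    cv2.imwrite(f'pics/f_{n}.png',cv2.resize(a,None,fx=4,fy=4,interpolation=2))
E
```

```text
time: 8.03
ee_pos: [0.527, -0.1251, 0.1241]
tool_rot: [[0.979, 0.0, -0.206], [0.206, 0.001, 0.979], [0.001, -1.0, 0.001]]
contact_force: [2.0, 1.7, -1.0]
finger_gap: 0.0214
units [-0.14 -5.04  0.04] turn -0.02 t 8.0333 pos [ 0.527  -0.1251  0.1241] gap 0.0214 F [ 2.   1.7 -1. ]
```

View pics/f_side.png

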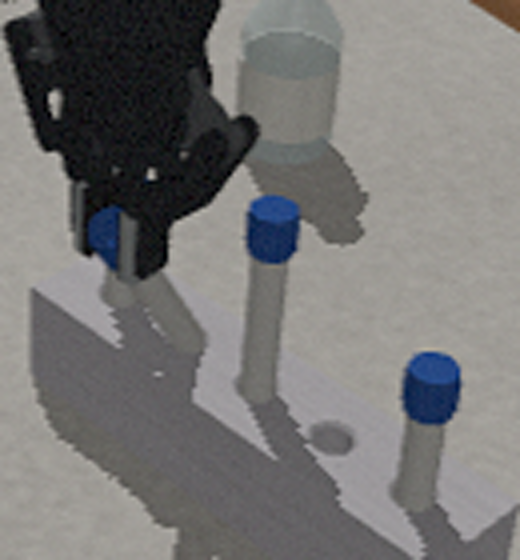

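```bash
python3 -m inch '[[[0.15,-0.08,0,0,1],[0.3,-0.15,0,0,1],[0.45,-0.22,0,0,1],[0.6,-0.28,0,0,1],[0.75,-0.34,0,0,1],[0.9,-0.39,0,0,1],[0.9,-0.39,0,0,1]]]' 20
python3 go.py .5742 -.1141 .12 .21; python3 - <<'E'
from h import *
for n in('side',):
    c=cam(n);a=c['color'][150:290,240:370,::-1] if n=='side' else c['color'][170:250,290:400,::-1]
    cv2.imwrite(f'pics/g_{n}.png',cv2.resize(a,None,fx=4,fy=4,interpolation=2))
E
```

```text
time: 8.67
ee_pos: [0.5498, -0.1208, 0.1353]
tool_rot: [[0.978, 0.001, -0.207], [0.207, -0.0, 0.978], [0.001, -1.0, -0.0]]
contact_force: [-1.9, 0.2, 1.1]
finger_gap: 0.0212
units [1.01 0.61 0.06] turn -0.02 t 8.6667 pos [ 0.5498 -0.1208  0.1353] gap 0.0212 F [-1.9  0.2  1.1]
```

View pics/g_side.png

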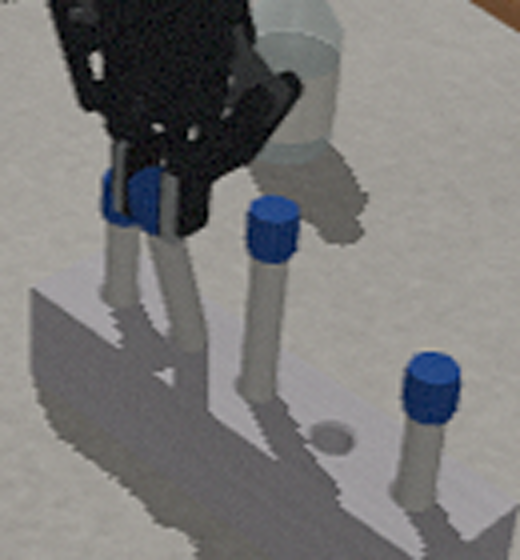

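```bash
python3 -m inch '[[[0.15,-0.04,0,0,1],[0.3,-0.07,0,0,1],[0.45,-0.1,0,0,1],[0.6,-0.12,0,0,1],[0.75,-0.12,0,0,1],[0.9,-0.1,0.03,0,1],[1.02,0,0.05,0,1],[1.02,0.1,0.05,0,1],[1.02,0.1,0.05,0,1]]]' 20
python3 go.py .5742 -.1141 .12 .21; python3 - <<'E'
from h import *
for n in('side','top'):
    c=cam(n);a=c['color'][150:290,240:370,::-1] if n=='side' else c['color'][170:250,290:400,::-1]
    cv2.imwrite(f'pics/h_{n}.png',cv2.resize(a,None,fx=4,fy=4,interpolation=2))
E
```

```text
time: 9.47
ee_pos: [0.5737, -0.1143, 0.1313]
tool_rot: [[0.978, 0.0, -0.207], [0.207, -0.0, 0.978], [0.0, -1.0, -0.0]]
contact_force: [-0.6, 0.0, 0.4]
finger_gap: 0.0212
units [0.02 0.45 0.  ] turn -0.02 t 9.4667 pos [ 0.5737 -0.1143  0.1313] gap 0.0212 F [-0.6  0.   0.4]
```

View pics/h_side.png

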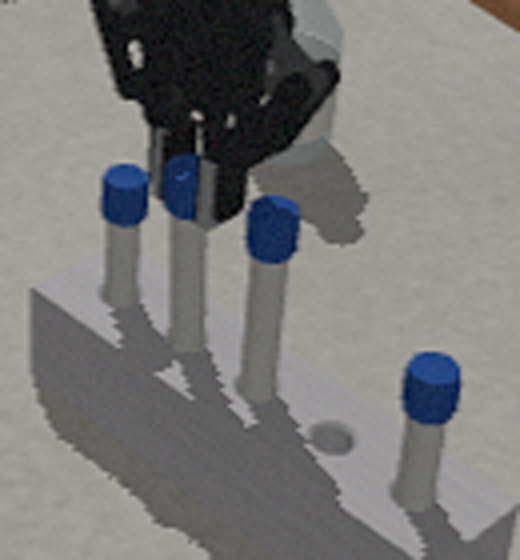

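```bash
python3 -m inch '[[[0,0.15,0,0,1],[0,0.3,0,0,1],[0,0.45,0,0,1],[0,0.6,0,0,1],[0,0.7,0,0,1],[0,0.7,0,0,1]]]' 20
python3 go.py .5742 -.1141 .1025 .21
```

```text
time: 10.07
ee_pos: [0.5731, -0.1142, 0.1138]
tool_rot: [[0.978, -0.001, -0.206], [0.206, 0.0, 0.978], [-0.001, -1.0, 0.001]]
contact_force: [-0.1, 1.0, -0.5]
finger_gap: 0.0213
units [ 0.04  0.45 -0.  ] turn -0.02 t 10.0667 pos [ 0.5731 -0.1142  0.1138] gap 0.0213 F [-0.1  1.  -0.5]
```

```bash
python3 -m inch '[[[0,0.1,0,0,1],[0,0.2,0,0,1],[0,0.3,0,0,1],[0,0.4,0,0,1],[0,0.45,0,0,1],[0,0.45,0,0,1]]]' 20
python3 go.py .5742 -.1141 .1025 .21; python3 - <<'E'
from h import *
for n in('side',):
    c=cam(n);print(blobs(c));a=c['color'][150:290,240:370,::-1] if n=='side' else c['color'][170:250,290:400,::-1]
    cv2.imwrite(f'pics/i_{n}.png',cv2.resize(a,None,fx=4,fy=4,interpolation=2))
E
```

```text
time: 10.57
ee_pos: [0.5787, -0.1153, 0.1102]
tool_rot: [[0.978, 0.01, -0.207], [0.207, -0.003, 0.978], [0.01, -1.0, -0.005]]
contact_force: [-4.2, 4.0, 21.6]
finger_gap: 0.0211
units [-0.17  0.31  0.08] turn -0.02 t 10.5667 pos [ 0.5787 -0.1153  0.1102] gap 0.0211 F [-4.2  4.  21.6]
[([318.1, 140.6], np.int32(29)), ([270.9, 198.2], np.int32(147)), ([286.9, 205.2], np.int32(120)), ([309.4, 206.5], np.int32(181)), ([347.5, 246.6], np.int32(209))]
```

View pics/i_side.png

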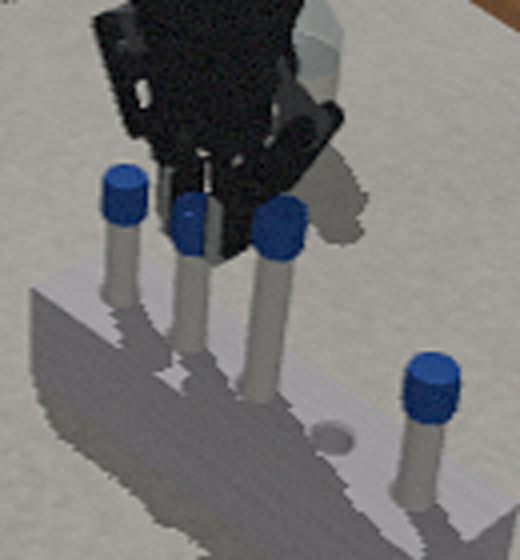

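```bash
python3 -m inch '[[[0,-0.2,0,0,1],[0,-0.45,0,0,1],[0,-0.6,0,0,1],[0,-0.6,0,0,1]]]' 20
python3 go.py .5742 -.1141 .1025 .21; python3 - <<'E'
from h import *
for n in('side',):
    c=cam(n);print(blobs(c));a=c['color'][150:290,240:370,::-1] if n=='side' else c['color'][170:250,290:400,::-1]
    cv2.imwrite(f'pics/j_{n}.png',cv2.resize(a,None,fx=4,fy=4,interpolation=2))
E
```

```text
time: 10.95
ee_pos: [0.5746, -0.1146, 0.1194]
tool_rot: [[0.978, 0.003, -0.206], [0.206, -0.0, 0.978], [0.002, -1.0, -0.001]]
contact_force: [0.9, -0.2, 0.0]
finger_gap: 0.0211
units [-0.01  0.68  0.02] turn -0.02 t 10.95 pos [ 0.5746 -0.1146  0.1194] gap 0.0211 F [ 0.9 -0.2  0. ]
[([317.3, 140.8], np.int32(41)), ([271.0, 198.1], np.int32(149)), ([284.9, 201.2], np.int32(122)), ([306.4, 206.8], np.int32(185)), ([347.6, 246.6], np.int32(210))]
```

View pics/j_side.png

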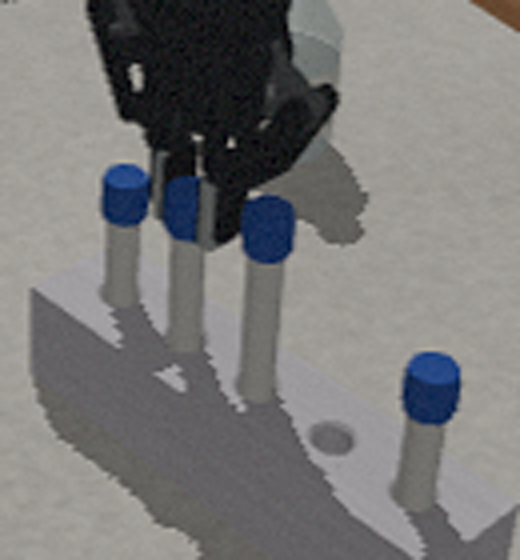

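Lowering further made the gripper press on the tall tube's cap (it moved 307.7→309.4 px), so I backed off. I'll open slightly and let the tube drop the rest of the way.

```bash
python3 -m inch '[[[0,0,0,0,0.35],[0,0,0,0,0.35],[0,0,0,0,0.35],[0,0,0,0,0.3],[0,-0.6,0,0,0.3],[0,-1.6,0,0,0.3],[0,-2.6,0,0,0.3],[0,-3.2,0,0,0.3],[0,-3.2,0,0,0.3]]]' 20
python3 go.py .5742 -.1141 .1025 .21; python3 - <<'E'
from h import *
for n in('side',):
    c=cam(n);print(blobs(c));a=c['color'][120:290,240:370,::-1] if n=='side' else c['color'][170:250,290:400,::-1]
    cv2.imwrite(f'pics/k_{n}.png',cv2.resize(a,None,fx=3.5,fy=3.5,interpolation=2))
    for k in(.092,.046,0,-.046,-.092):
        b=np.array([.58378-k*np.sin(.2096),-.15908+k*np.cos(.2096),.01]);l=.145 if k==0 else .115
        print(capc(c,b,[0,0,1],l-.022,l))
E
```

```text
time: 11.75
ee_pos: [0.5764, -0.1152, 0.2027]
tool_rot: [[0.978, 0.007, -0.207], [0.207, -0.002, 0.978], [0.007, -1.0, -0.004]]
contact_force: [-0.3, -0.1, 0.7]
finger_gap: 0.0296
units [-0.1   4.01  0.08] turn -0.02 t 11.75 pos [ 0.5764 -0.1152  0.2027] gap 0.0296 F [-0.3 -0.1  0.7]
[([270.9, 198.2], np.int32(148)), ([306.7, 206.1], np.int32(180)), ([287.8, 209.0], np.int32(159)), ([347.5, 246.6], np.int32(210))]
[270.31723668 198.24831267]
[287.49245341 209.05155814]
[307.2178316  206.73170014]
[325.68125555 233.08659467]
[347.01594714 246.50997614]
```

View pics/k_side.png

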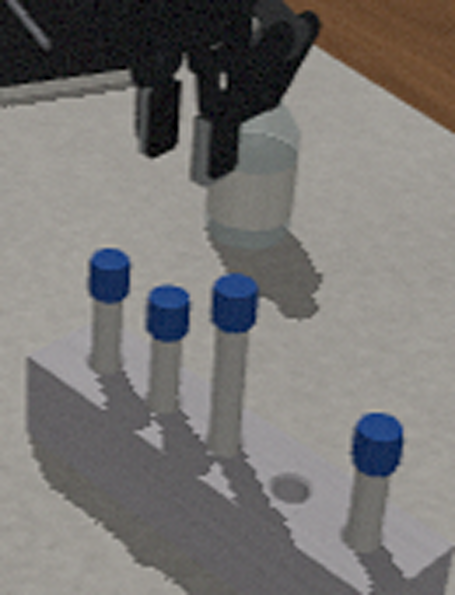

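```bash
python3 go.py .5838 -.1591 .195 .21;
```

```text
units [-0.02  0.22 -1.81] turn -0.02 t 11.8 pos [ 0.575  -0.1148  0.2004] gap 0.0303 F [-0.6  0.6 -0.3]
```

```bash
python3 -m inch '[[[0,0,-0.6,0,0],[0,0,-1.3,0,-0.1],[0,0.2,-1.8,0,-0.1],[0,0.2,-1.8,0,-0.1],[0,0.2,-1.8,0,-0.1]]]' 20
python3 go.py .5838 -.1591 .126 .21; python3 - <<'E'
from h import *
for n in('side','top'):
    c=cam(n);print(blobs(c));a=c['color'][120:290,240:370,::-1] if n=='side' else c['color'][170:250,290:400,::-1]
    cv2.imwrite(f'pics/l_{n}.png',cv2.resize(a,None,fx=3.5,fy=3.5,interpolation=2))
E
```

```text
time: 12.22
ee_pos: [0.5816, -0.1589, 0.1912]
tool_rot: [[0.979, -0.004, -0.205], [0.205, 0.002, 0.979], [-0.003, -1.0, 0.002]]
contact_force: [-0.1, 0.1, -0.6]
finger_gap: 0.047
units [ 0.1   2.61 -0.03] turn -0.04 t 12.2167 pos [ 0.5816 -0.1589  0.1912] gap 0.047 F [-0.1  0.1 -0.6]
[([270.9, 198.2], np.int32(147)), ([307.5, 206.4], np.int32(177)), ([287.8, 209.0], np.int32(159)), ([347.5, 246.6], np.int32(210))]
[([247.6, 119.7], np.int32(114)), ([332.6, 208.8], np.int32(62)), ([313.0, 212.4], np.int32(73))]
```

View pics/l_side.png

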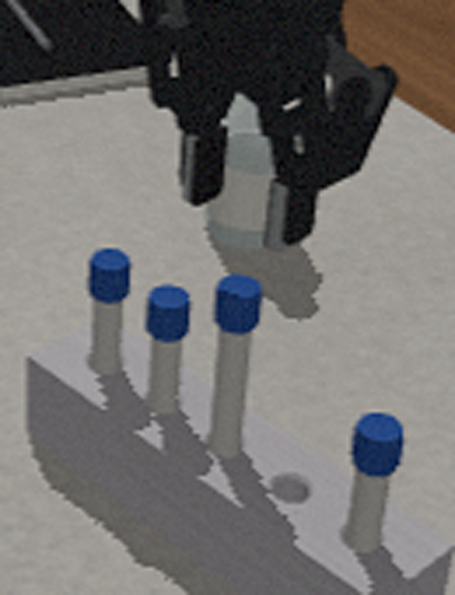

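```bash
python3 -m inch '[[[0.05,0.8,0,0,-0.1],[0.05,1.6,0,0,-0.1],[0.05,2.2,0,0,-0.1],[0.05,2.6,0,0,-0.1],[0.05,2.6,0,0,0.2],[0.05,2.6,0,0,1],[0.05,2.6,0,0,1],[0.05,2.6,0,0,1],[0.05,2.6,0,0,1],[0.05,2.6,0,0,1]]]' 20
python3 go.py .5838 -.1591 .126 .21
```

```text
time: 13.15
ee_pos: [0.5847, -0.1584, 0.1295]
tool_rot: [[0.978, 0.002, -0.206], [0.206, -0.001, 0.978], [0.001, -1.0, -0.001]]
contact_force: [-0.4, 0.8, -1.2]
finger_gap: 0.0215
units [-0.04  0.14 -0.02] turn -0.02 t 13.15 pos [ 0.5847 -0.1584  0.1295] gap 0.0215 F [-0.4  0.8 -1.2]
```

```bash
python3 -m inch '[[[0,-0.5,0,0,1],[0,-1.5,0,0,1],[0,-2.8,0,0,1],[0,-4.2,0,0,1],[0,-5.5,0,0,1],[0,-6.6,0,0,1],[0,-6.8,0,0,1],[0,-6.8,0,0,1]]]' 20
python3 go.py .554 .1743 .29 -.2; python3 - <<'E'
from h import *
for n in('side',):
    c=cam(n);print(blobs(c));
    cv2.imwrite(f'pics/m_{n}.png',c['color'][:,:,::-1])
E
```

```text
time: 13.82
ee_pos: [0.5859, -0.1588, 0.3031]
tool_rot: [[0.978, 0.007, -0.207], [0.207, -0.003, 0.978], [0.007, -1.0, -0.004]]
contact_force: [0.8, -0.3, -1.0]
finger_gap: 0.0212
units [ 1.5   0.48 13.3 ] turn 3.9 t 13.8167 pos [ 0.5859 -0.1588  0.3031] gap 0.0212 F [ 0.8 -0.3 -1. ]
[([314.5, 112.4], np.int32(139)), ([271.0, 198.3], np.int32(148)), ([287.9, 209.2], np.int32(158)), ([347.5, 246.6], np.int32(210))]
```

View pics/m_side.png

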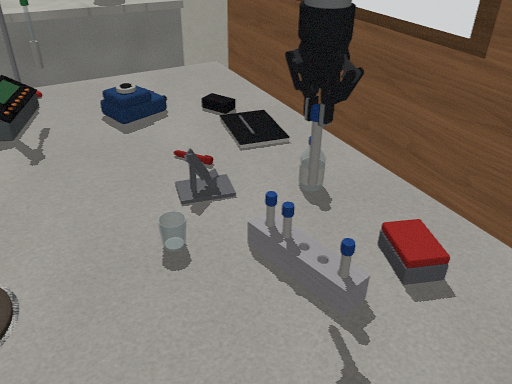

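The tall tube hangs clear of the rack, foot at about (316,188) and cap at (315,112). The other three short tubes stand in their holes.

```bash
python3 -m inch '[[[0.1,0,1.3,0.5,1],[0.3,0.1,2.8,1,1],[0.5,0.2,4.3,1.6,1],[0.7,0.3,5.8,2.2,1],[0.9,0.4,7.3,2.8,1],[1.1,0.4,8.8,3.4,1],[1.3,0.5,10.3,3.9,1],[1.4,0.5,11.8,3.9,1],[1.5,0.5,13,3.9,1],[1.5,0.5,13.3,3.9,1]]]' 20
python3 -m inch '[[[0,0,0,0,1],[0,0,0,0,1],[0,0,0,0,1]]]' 20
python3 go.py .554 .1743 .29 -.2; python3 - <<'E'
from h import *
for n in('side','top'):
    c=cam(n);print(blobs(c));a=c['color'][40:210,130:290,::-1] if n=='side' else c['color'][170:280,140:280,::-1]
    cv2.imwrite(f'pics/n_{n}.png',cv2.resize(a,None,fx=3.5,fy=3.5,interpolation=2))
E
```

```text
time: 14.7
ee_pos: [0.5494, 0.179, 0.2829]
tool_rot: [[0.981, -0.006, 0.195], [-0.195, 0.001, 0.981], [-0.006, -1.0, 0.0]]
contact_force: [0.1, -0.1, 0.1]
finger_gap: 0.0211
time: 14.95
ee_pos: [0.5517, 0.1735, 0.2847]
tool_rot: [[0.98, -0.002, 0.2], [-0.2, -0.001, 0.98], [-0.002, -1.0, -0.002]]
contact_force: [0.4, -0.2, 0.1]
finger_gap: 0.0211
units [ 0.08 -0.21  0.05] turn -0.01 t 14.95 pos [0.5517 0.1735 0.2847] gap 0.0211 F [ 0.4 -0.2  0.1]
[([314.5, 140.5], np.int32(96)), ([271.0, 198.3], np.int32(148)), ([287.9, 209.2], np.int32(159)), ([347.5, 246.5], np.int32(209))]
[([247.6, 119.7], np.int32(114)), ([394.1, 196.0], np.int32(83)), ([333.3, 208.7], np.int32(75)), ([312.9, 212.3], np.int32(70))]
```

View pics/n_side.png

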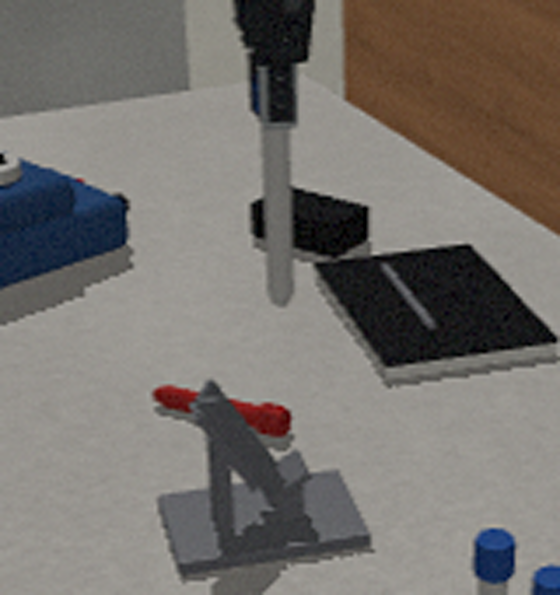

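View pics/n_top.png

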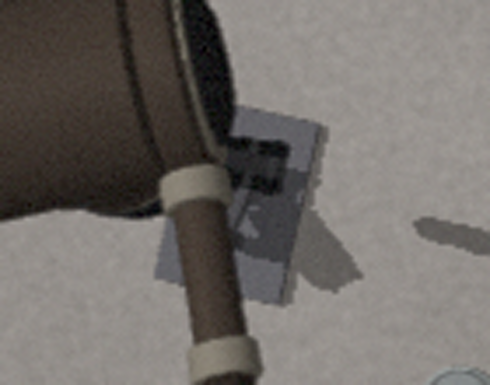

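```bash
python3 -m inch '[[[0.1,0.8,0,0,1],[0.1,1.8,0,0,1],[0.1,2.8,0,0,1],[0.1,3.6,0,0,1],[0.1,4.2,0,0,1],[0.1,4.4,0,0,1],[0.1,4.4,0,0,1],[0.1,4.4,0,0,1]]]' 20
python3 go.py .554 .1743 .159 -.2; python3 - <<'E'
from h import *
c=cam('side');a=c['color'][100:220,150:270,::-1]
print(c['P']([.5517,.1735,.1657]),c['P']([.548,.1755,.04]))
cv2.imwrite(f'pics/o.png',cv2.resize(a,None,fx=5,fy=5,interpolation=2))
E
```

```text
time: 15.72
ee_pos: [0.5552, 0.1737, 0.1766]
tool_rot: [[0.98, 0.001, 0.2], [-0.2, 0.0, 0.98], [0.001, -1.0, 0.0]]
contact_force: [0.3, -0.5, 0.0]
finger_gap: 0.0216
units [-0.05  0.7   0.01] turn -0.02 t 15.7167 pos [0.5552 0.1737 0.1766] gap 0.0216 F [ 0.3 -0.5  0. ]
[[209.60960279 126.16488785]] [[209.76490029 174.73973173]]
```

View pics/o.png

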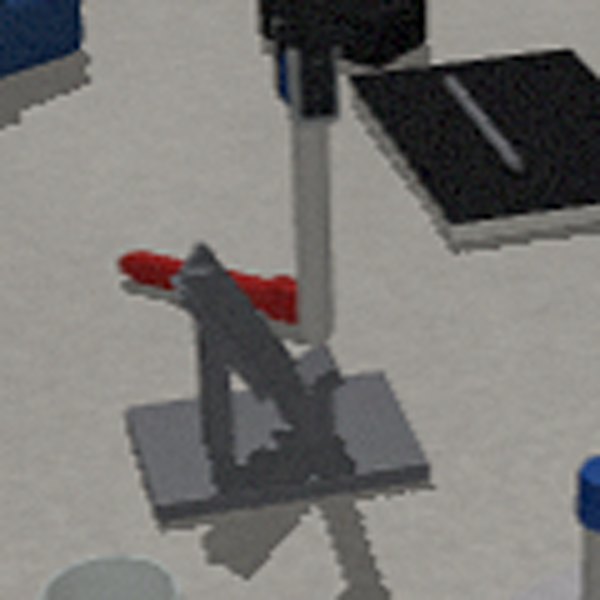

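```bash
python3 - <<'E'
from h import *
c=cam('side')
a=-.2;ex=np.array([np.cos(a),np.sin(a),0]);ey=np.array([-ex[1],ex[0],0]);o=np.array([.548,.1755,.04])
zc=-ex*.5+np.array([0,0,.866]);xc=np.cross(ey,zc)
im=cv2.resize(c['color'][100:220,150:270,::-1],None,fx=5,fy=5,interpolation=2)
def poly(P,col,cl=True):
    q=((c['P'](P)-[150,100]+.5)*5).astype(np.int32);cv2.polylines(im,[q],cl,col,1)
poly([o+xc*sx*.017+ey*sy*.017 for sx,sy in((1,1),(1,-1),(-1,-1),(-1,1))],(0,255,0))
poly([o,o+zc*.082],(0,0,255),False)
poly([o-[0,0,.04]+ex*(-.016+sx*.065)+ey*sy*.045-[0,0,-.01] for sx,sy in((1,1),(1,-1),(-1,-1),(-1,1))],(255,255,0))
f=np.array([.5552,.1737,.0576]);poly([f,f+[0,0,.12]],(0,255,255),False)
for s in(1,-1): poly([o+ey*.015*s,o+ey*.015*s+zc*.082],(255,0,255),False)
cv2.imwrite('pics/p.png',im)
E
```

```text
(no output)
```

View pics/p.png

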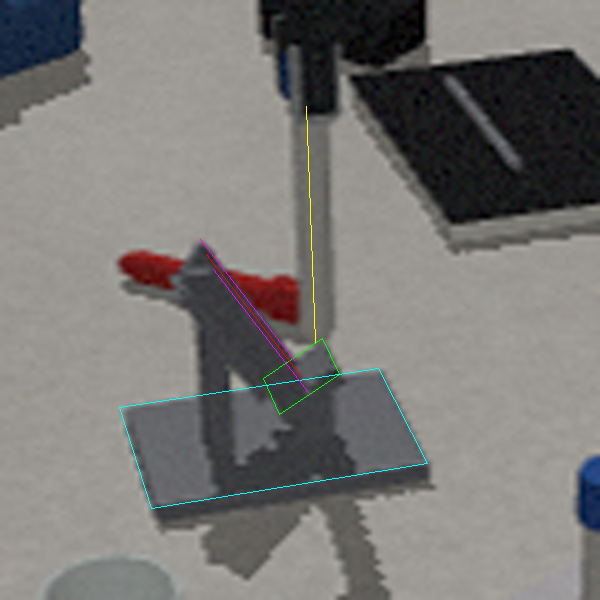

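```bash
python3 -m inch '[[[-0.1,0.15,0,0,1],[-0.14,0.3,0,0,1],[-0.14,0.42,0,0,1],[-0.14,0.42,0,0,1],[-0.4,0.44,0,0,1],[-0.65,0.47,0,0,1],[-0.9,0.51,0,0,1],[-1.14,0.55,0,0,1],[-1.14,0.55,0,0,1]]]' 20
python3 go.py .554 .1743 .159 -.2; python3 - <<'E'
from h import *
c=cam('side');a=c['color'][100:220,150:270,::-1]
cv2.imwrite(f'pics/q.png',cv2.resize(a,None,fx=5,fy=5,interpolation=2))
E
```

```text
time: 16.57
ee_pos: [0.5261, 0.1806, 0.1629]
tool_rot: [[0.98, 0.001, 0.198], [-0.198, 0.0, 0.98], [0.001, -1.0, 0.001]]
contact_force: [1.2, -0.5, 1.8]
finger_gap: 0.0213
units [ 1.14  0.16 -0.02] turn 0.0 t 16.5667 pos [0.5261 0.1806 0.1629] gap 0.0213 F [ 1.2 -0.5  1.8]
```

View pics/q.png

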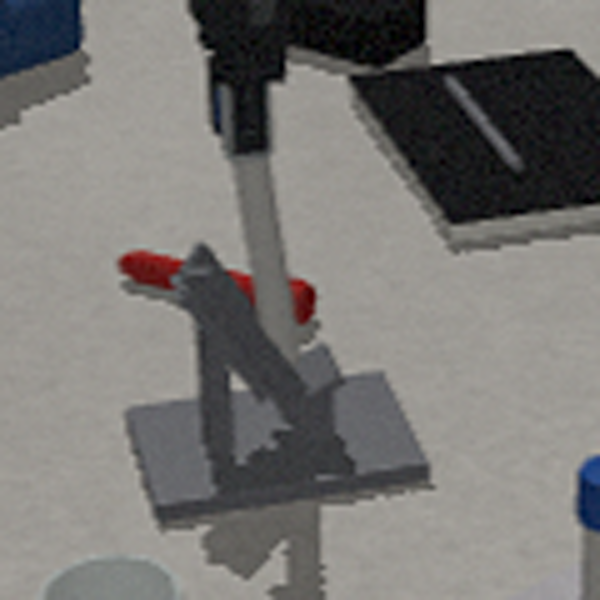

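The tube is pivoting about its foot in the groove: foot at crop (290,365), top leaning towards the robot. I'll carry on.

```bash
python3 -m inch '[[[-0.25,0.07,0,0,1],[-0.5,0.15,0,0,1],[-0.75,0.24,0,0,1],[-1,0.35,0,0,1],[-1.24,0.48,0,0,1],[-1.48,0.62,0,0,1],[-1.7,0.76,0,0,1],[-1.8,0.82,0,0,1],[-1.8,0.82,0,0,1]]]' 20
python3 go.py .554 .1743 .159 -.2; python3 - <<'E'
from h import *
c=cam('side');a=c['color'][100:220,150:270,::-1]
cv2.imwrite(f'pics/r.png',cv2.resize(a,None,fx=5,fy=5,interpolation=2))
E
```

```text
time: 17.37
ee_pos: [0.4811, 0.189, 0.1408]
tool_rot: [[0.98, -0.002, 0.199], [-0.199, -0.0, 0.98], [-0.002, -1.0, -0.001]]
contact_force: [1.6, 0.7, 0.6]
finger_gap: 0.0211
units [ 2.97 -0.73  0.  ] turn 0.0 t 17.3667 pos [0.4811 0.189  0.1408] gap 0.0211 F [1.6 0.7 0.6]
```

View pics/r.png

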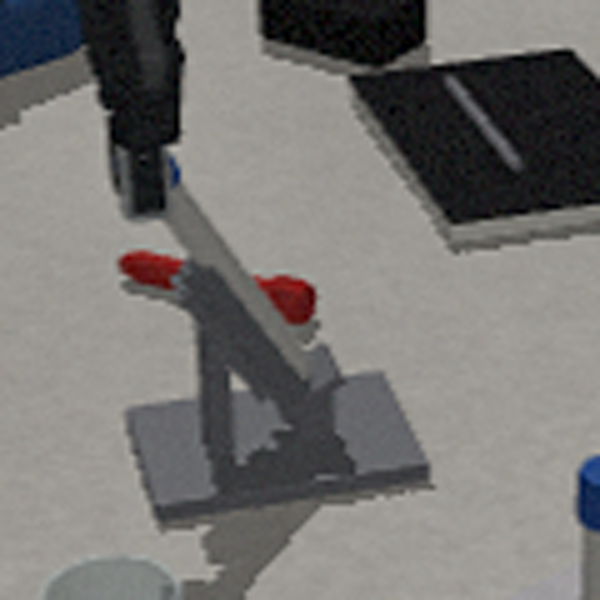

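```bash
python3 -m inch '[[[0,0,0,0,0.4],[0,0,0,0,0.2],[0,0,0,0,-0.1],[0,0,0,0,-0.2],[0,0,0,0,-0.2],[0,-0.8,0,0,-0.2],[0,-1.8,0,0,-0.2],[0,-3,0,0,-0.2],[0,-4.2,0,0,-0.2],[0,-4.5,0,0,-0.2]]]' 20
python3 -m inch '[[[-1,-0.5,0,0,-0.2],[-2.5,-0.5,0,0,-0.2],[-4,-0.5,0,0,-0.2],[-5,-0.5,0,0,-0.2],[-5,-0.5,0,0,-0.2],[-5,-0.5,0,0,-0.2],[-5,-0.5,0,0,-0.2]]]' 20
python3 - <<'E'
from h import *
S=cam('side');T=cam('top')
bs,bt=blobs(S),blobs(T);print(bs);print(bt)
for n,c,r in(('S',S,(100,230,150,310)),('T',T,(170,260,150,310))):
    a=c['color'][r[0]:r[1],r[2]:r[3],::-1]; cv2.imwrite(f'pics/s{n}.png',cv2.resize(a,None,fx=4.5,fy=4.5,interpolation=2))
ex=np.array([np.cos(-.2),np.sin(-.2),0]);o=np.array([.548,.1755,.04]);ax=-ex*.5+np.array([0,0,.866])
print('expected cap',capc(S,o,ax,.123,.145),capc(T,o,ax,.123,.145))
E
```

```text
time: 18.25
ee_pos: [0.4856, 0.1899, 0.2598]
tool_rot: [[0.98, 0.009, 0.199], [-0.199, 0.003, 0.98], [0.008, -1.0, 0.004]]
contact_force: [1.2, 0.6, 0.6]
finger_gap: 0.0512
time: 18.83
ee_pos: [0.3606, 0.214, 0.2668]
tool_rot: [[0.98, 0.001, 0.199], [-0.199, 0.0, 0.98], [0.001, -1.0, 0.0]]
contact_force: [-0.5, 0.2, 0.5]
finger_gap: 0.0513
[([178.2, 133.7], np.int32(108)), ([314.6, 140.5], np.int32(97)), ([270.9, 198.2], np.int32(147)), ([287.8, 209.1], np.int32(159)), ([347.5, 246.5], np.int32(208))]
[([247.7, 119.7], np.int32(114)), ([2.7, 202.8], np.int32(117)), ([394.1, 196.0], np.int32(83)), ([333.2, 208.7], np.int32(74)), ([313.1, 212.4], np.int32(73)), ([2.5, 241.4], np.int32(184)), ([192.8, 248.9], np.int32(109))]
expected cap [177.79210904 133.7305728 ] [193.39422938 248.57604021]
```

View pics/sS.png

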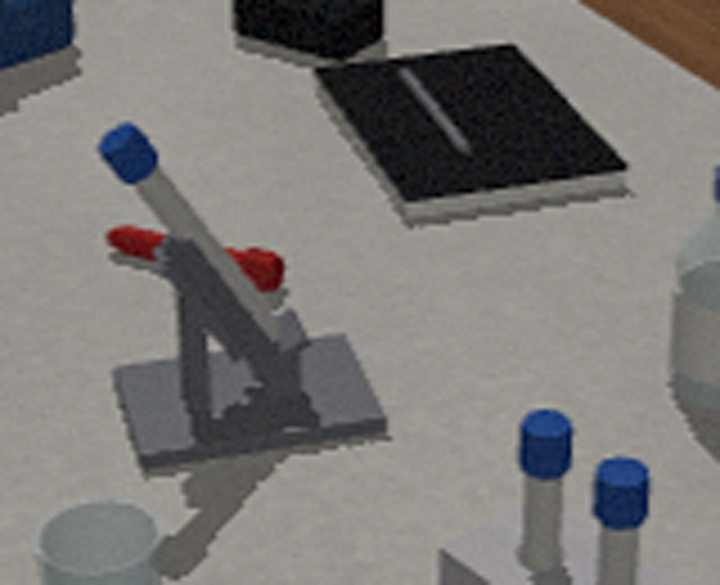

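View pics/sT.png

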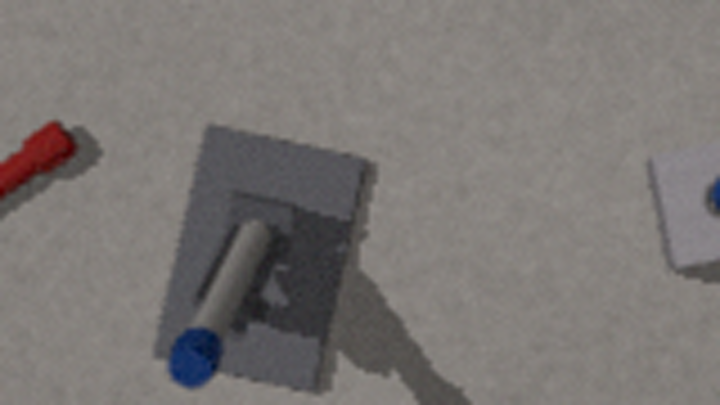

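The tall tube lies in the groove (side cap at 128,155, foot on the ledge at 285,330 in the crop). Its cap is within about 0.6 px of where the model puts it, and the other tubes and the bottle sit at their start pixels.

```bash
python3 -c "
from plant import bot
print(bot.close_job())"
```

```text
the job is handed in; nothing more can be done
None
```

Both moves are done and the job is handed in at about 19 s on the robot clock. The interface gave no verdict.

**What I did**
- **Short tube:** I took it from the stand by its cap, set its foot into the free hole next to the tall tube, and swung it upright against the hole wall. I then let it drop the last few millimetres.
- **Tall tube:** I lifted it out of the middle hole, stood its foot on the ledge, tipped it back into the groove and released it. The arm then backed well clear.

**Last checks**
- **Short tube:** in the side picture its cap is 0.3 px from where a fully seated tube would put it.
- **Tall tube:** its cap is within about 0.6 px, or 1 to 2 mm, of the modelled pose in both cameras.
- **Bystanders:** the caps of the two other short tubes and of the bottle were unchanged to 0.2 px. I did not re-measure the beaker and tip box at the end; nothing went near them.

**One thing that went wrong:** on the first attempt to push the short tube fully down, the gripper pressed on the tall tube's cap and tipped it slightly. The wrist force reached about 22 N. I backed off, let the tube drop instead, and the tall tube was unharmed and still in its hole.

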